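Show the nozzle mouth to the inspection camera with a hand mirror

TASK

Check the cleaned filling nozzle: take the blue-handled inspection mirror out of the tool rest by its handle and hold it, glass up, straight under the nozzle, about 100 mm below its orange-ringed mouth. Angle it until the camera clamped to the nozzle sees the mouth reflected in the middle of the glass, keeping the gripper out of the space between camera and mirror. Finish while still holding the mirror steady at that angle; do not bump the filler or the camera, and leave all the other things where they are.

Things in the scene. Friction and masses are not known exactly. Their poses are not given: they have to be found in the camera images.
- mirror: Loose rigid inspection mirror, about 90 g, glass up in a place of the tool rest. Origin: middle of its flat-sided blue handle (130 x 14 wide x 12 high, end cap 18 more); x along the handle to the head, z the glass's outward normal. Steel neck, 6 thick, from x = 65 to a round head, 54 diameter, 5 thick, centre at x = 147, in line with and parallel to the handle. Centre of mass near x = 20.
- mirror_glass (a point): Centre of the mirror's silvery glass face: 147 mm along x and 3 mm above the mirror's origin; axes as the mirror's, z out of the glass. Glass radius 25 mm.
- tool_rest: Fixed white plastic tool rest, 150 x 226, 56 high. Origin: centre of underside; x the way the tools point, heads at +x. Two notched rails (16 thick, at x = -50 and +50) carry handles in three places, y = -68, 0, +68: notch floor 40 above the table, notches 18 wide, 16 deep; handle axes 46 above the table. Base plate 10 thick; 84 free between the rails for fingers. Heads overhang freely.
- filler: Fixed steel piston filler, 0.73 m high. Origin: table point straight under the nozzle; z up. The machine stands on the +y side: base 220 wide (x), y = 150 to 690, top at height 200; hopper above. The nozzle column (radius 23) starts at height 292, a tip of radius 11 below it; a pipe at height 345 runs to +y. The table under the nozzle is free.
- nozzle_mouth (a point): The marker to show: centre of the nozzle's mouth, which looks straight down, with an orange seal ring (22 diameter) round it, 260 mm above the table.
- camera_arm: Fixed bracket clamped to the nozzle column, with a small blue camera (36 x 36 x 55, black lens with white ring). Origin: table point under the nozzle; x level from the nozzle towards the camera, z up. Bar at height 437 out to x = 250; rod at x = 228 down to the camera, which fills x = 165 to 265, heights 265 to 365, y within 20. It looks 35 degrees down at the point 100 below the mouth.
- camera_lens (a point): Centre of the camera's lens: 180 mm level from the nozzle axis, 286 mm above the table, 220 mm from the point 100 mm below the mouth.
- sight (a point): An empty point on the straight line from mouth to lens, 0.3125 of the way (56 mm level from the nozzle axis, 268 mm above the table). With the glass 100 mm below the mouth, the camera sees the mouth at that spot of the glass whose normal passes through this point.
- brush: Loose bottle brush in the tool rest: white handle as the mirror's, green and yellow head 25 diameter to x = 165; origin in the middle of the handle. Leave it.
- scraper: Loose scraper in the tool rest: red handle as the mirror's, steel blade 34 wide to x = 150; origin in the middle of the handle. Leave it.
- jar_a: Loose amber jar with black lid, 69 diameter, 83 high, origin under its centre. Leave it.
- jar_b: Loose open amber jar, 69 diameter, 79 high, origin under its centre. Leave it.
- jar_c: Loose amber jar with black lid, 69 diameter, 83 high, origin under its centre. Leave it.
- lids: Loose stack of black lids, 66 diameter, 52 high, origin under its centre. Leave it.
- ferrule: Loose steel ferrule (ring), 51 diameter, 21 high, origin under its centre. Leave it.
Things that resemble listed ones, but are neither listed nor needed, are in the scene too. What is shaped like the lids but red is not meant.

How it is judged:
On the way:
1. the mirror is held in the fingers, lifted clear of the tool rest (height (world z) of mirror above 0.09 m and contact force between the fingers and mirror above 1 N and contact force between mirror and tool_rest below 0.1 N), for 0.2 s.
At the end, for the whole second after the job is handed in: Mirror held still by its handle, free of filler, camera and rest; glass up, its centre within 25 mm of the nozzle axis and 75-125 mm below the mouth; sight point within 14 mm in x and y of the glass's normal; TCP 70 mm beside or beyond the view plane; all else within 30 mm, standing things upright (horizontal distance between mirror_glass and nozzle_mouth below 0.025 m and z of mirror_glass in the frame of filler between 0.135 and 0.185 m and x of sight in the frame of mirror_glass between -0.014 and 0.014 m and y of sight in the frame of mirror_glass between -0.014 and 0.014 m and z of sight in the frame of mirror_glass above 0.05 m and contact force between the fingers and mirror above 1 N and x of the grasp point in the frame of mirror between -0.075 and 0.075 m and (y of the grasp point in the frame of camera_arm above 0.07 m or y of the grasp point in the frame of camera_arm below -0.07 m or x of the grasp point in the frame of camera_arm below -0.07 m) and linear speed of mirror below 0.02 m/s and angular speed of mirror below 0.15 rad/s and contact force between mirror and filler below 0.3 N and contact force between mirror and camera_arm below 0.3 N and contact force between mirror and tool_rest below 0.3 N and distance of each of brush, scraper, jar_a, jar_b, jar_c, lids, ferrule from where it was at the start of the episode below 0.03 m and angle between each of jar_a, jar_b, jar_c, lids, ferrule's own z axis and vertical below 0.2 rad); the arm keeps its last pose, push and grip.
It fails at once if the brush or scraper is knocked or carried more than 30 mm from its place (distance of any of brush, scraper from where it was at the start of the episode above 0.03 m).
It fails at once if a jar, the lids or the ferrule is knocked or carried more than 30 mm from its place (distance of any of jar_a, jar_b, jar_c, lids, ferrule from where it was at the start of the episode above 0.03 m).
It fails at once if the filler is bumped (more than 4 N) (contact force between anything else and filler above 4 N).
It fails at once if the camera or its bracket is bumped (more than 4 N) (contact force between anything else and camera_arm above 4 N).
It also fails if it takes over 35 s, if anything falls off the work surface, if the arm or the gripper's body presses on something with over 40 N, if the wrist force passes 120 N, or if a joint passes its speed limit or range.

ROBOT

A 7-joint arm with a two-finger parallel gripper is mounted at the origin on the work surface. World frame = base frame: x ahead of the robot, y to its left, z up, the work surface at z = 0. Lengths are in m, angles in rad, forces in N, time in s.
With the tool pointing down it reaches from about 0.4 to 0.875 m from the base axis. Payload 4.4 kg.
Tool frame: the origin (TCP) lies between the finger pads, 19 mm behind the fingertips; this is the grasp point; z points along the fingers, y is the line along which they close (so a half turn about z gives the same grasp; the last joint's range is limited). The gripper opens to 85 mm and grips with 20 to 120 N. Pads are 22 mm wide; open, the fingers measure 114 mm over their backs; the gripper's body (76 mm by 85 mm) begins 54 mm behind the grasp point. The pads swing forward as they close: fully open they stand 13 mm farther back than shut.
Start: joints at [1.263, 0.628, 0.038, 1.517, -0.027, 0.996, -0.02], TCP at [0.156, -0.631, 0.25] pointing down, gripper open.
Joint ranges: [-3.06, 3.06], [-0.37, 2.12], [-1.25, 1.32], [0.18, 2.47], [-1.1, 4.24], [0.23, 1.98], [-2.94, 2.94]. Speed limits (rad/s): [2.57, 2.57, 3.14, 3.14, 3.14, 3.14, 3.14].

INTERFACE

Orientations are given as a rotation vector (axis times angle).
In Python, from plant import goto, movel, goto_joints, move_gripper, sleep, solve_ik, get_state, capture, calibration, PlanningError, sign_off, search_frame gives the robot as it stands. Calls block until the motion is done:
- goto(position, orientation): joint-space move of the TCP to a pose.
- movel(position, ori=None, velocity=0.15): straight line of the TCP; ori=None keeps the orientation; velocity is the mean speed in m/s.
- goto_joints(angles): joint-space move.
- move_gripper(opening): finger opening in m; the grip force is fixed at half the most; returns when the fingers have stopped.
- sleep(seconds).
- solve_ik(position, orientation): joint angles nearest the present ones, or None.
- get_state(): the state.
- capture(name): name is "scene" or "top" or "wrist"; returns the picture (420x560x3 uint8, red, green, blue); there is no depth.
- calibration(name): a dict with "mtx" (3x3 intrinsics, pixels), "camera_from_world" (4x4, takes a point from world to camera coordinates); the wrist camera has in their place "mount" (4x4, takes a point from camera to tool coordinates, whose origin is the TCP and whose axes are the flange's). Camera axes: x right, y down, z forward; pixel columns grow to the right and rows downward; lengths in m; the calibration is good to about 2 mm. A picture is of the moment at which its call begins: read the wrist's pose just before it. calibration takes no time and is no camera call.
A pose or a line that the arm cannot do raises PlanningError and nothing moves.
- sign_off(): hands the job in; it is judged then, once.
Trained networks look in the newest picture that a camera, given by its name, has taken for a name from the list of things; names that differ only in an ending like _2 or _b are one class to them, and where a whole thing is asked for, a point or a joint stands for the part that bears it (a point fixed in the world has none). Each returns a list of dicts, best first, with "score" (0 to 1); they miss things now and then, are a little off and sometimes report something else, mostly with a low value. They report only what shows in the picture. A call takes as long as a camera call. They do not tell look-alikes from the thing itself.
- search_frame(camera, thing): "pixel" ([column, row] in pixels, amid what is visible of it).
The state is a dict: "time_s": time; "q": joint angles; "qvel": joint speeds; "effort": joint torques, N m; "position": TCP position; "ee_rot": TCP orientation; "wrist_force": force on the tool from outside, world axes, zero at the start; "ft_torque": the same for the moment, N m; "opening": finger opening in m; "finger_force": force on a finger pad.
Only numpy, scipy, OpenCV 4.12 (cv2) and the standard library are available. Lean on these libraries where they do the work, as an engineer would, in place of code of your own. Each camera call takes 0.05 s, during which the arm holds its last target. There are 200 camera calls.

## Working session

There is one attempt and no reset: what is moved stays moved. The work goes in short steps, each a Python script; the robot and the scene stay as the last script left them, time stands still between calls to the robot, and variables do not carry over. Pictures are saved under pics/ and viewed, at most 10 in all, crops included, and the job is handed in when it is done.

```bash
mkdir -p pics; ls
python3 - <<'E'
from plant import *
import cv2,numpy as np
for c in ["scene","top"]:
    im=capture(c); cv2.imwrite(f"pics/{c}0.png",im[:,:,::-1])
    k=calibration(c); print(c,k["mtx"].round(1).tolist(),k["camera_from_world"].round(4).tolist())
    for t in ["mirror","mirror_glass","tool_rest","filler","nozzle_mouth","camera_arm","camera_lens","brush","scraper"]:
        print(t,[(np.round(d["pixel"]).tolist(),round(d["score"],2)) for d in search_frame(c,t)][:3])
print(get_state()["time_s"],calibration("wrist"))
E
```

```text
pics
scene [[476.4, 0.0, 276.8], [0.0, 476.4, 211.4], [0.0, 0.0, 1.0]] [[-0.8233, -0.5671, 0.023, 0.4238], [-0.3625, 0.4943, -0.7901, 0.3156], [0.4367, -0.6589, -0.6125, 1.38], [0.0, 0.0, 0.0, 1.0]]
mirror [([273.0, 156.0], 0.59), ([328.0, 193.0], 0.58), ([290.0, 278.0], 0.39)]
mirror_glass [([322.0, 191.0], 0.52)]
tool_rest [([322.0, 217.0], 0.58)]
filler [([113.0, 241.0], 0.79), ([274.0, 157.0], 0.74), ([304.0, 213.0], 0.43)]
nozzle_mouth [([112.0, 242.0], 0.98)]
camera_arm [([276.0, 151.0], 0.9)]
camera_lens [([274.0, 157.0], 0.58)]
brush [([313.0, 206.0], 0.58)]
scraper [([306.0, 209.0], 0.63), ([274.0, 155.0], 0.62), ([211.0, 220.0], 0.19)]
top [[509.5, 0.0, 275.3], [0.0, 509.5, 217.5], [0.0, 0.0, 1.0]] [[0.0082, -0.9997, -0.0221, 0.0326], [-0.9924, -0.0055, -0.123, 0.5273], [0.1229, 0.023, -0.9922, 1.4818], [0.0, 0.0, 0.0, 1.0]]
mirror [([395.0, 194.0], 0.78), ([272.0, 182.0], 0.49), ([276.0, 136.0], 0.29)]
mirror_glass [([400.0, 201.0], 0.98)]
tool_rest [([366.0, 236.0], 0.57), ([350.0, 200.0], 0.27)]
filler [([78.0, 139.0], 0.71), ([214.0, 287.0], 0.21)]
nozzle_mouth [([79.0, 139.0], 0.96), ([367.0, 236.0], 0.52)]
camera_arm [([271.0, 181.0], 0.92)]
camera_lens [([276.0, 181.0], 0.85)]
brush [([374.0, 219.0], 0.76)]
scraper [([350.0, 203.0], 0.64), ([76.0, 139.0], 0.56)]
1.0 {'mtx': array([[313.05408297,   0.        , 273.68294641],
       [  0.        , 313.05408297, 203.91872086],
       [  0.        ,   0.        ,   1.        ]]), 'mount': array([[-9.11311586e-04, -9.61069306e-01, -2.76305915e-01,
         7.05343993e-02],
       [ 9.99999342e-01, -6.83171681e-04, -9.21933406e-04,
         7.97513059e-04],
       [ 6.97277522e-04, -2.76306573e-01,  9.61069296e-01,
        -1.23795627e-01],
       [ 0.00000000e+00,  0.00000000e+00,  0.00000000e+00,
         1.00000000e+00]])}
```

View pics/scene0.png

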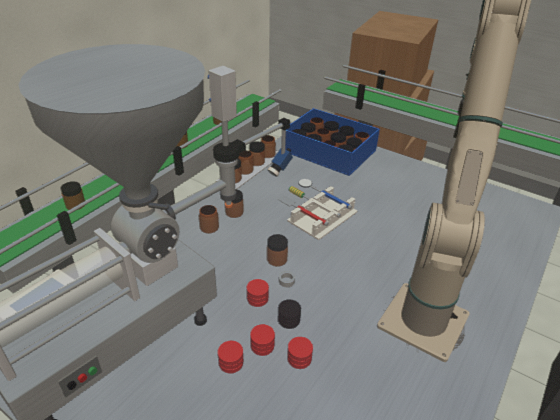

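View pics/top0.png

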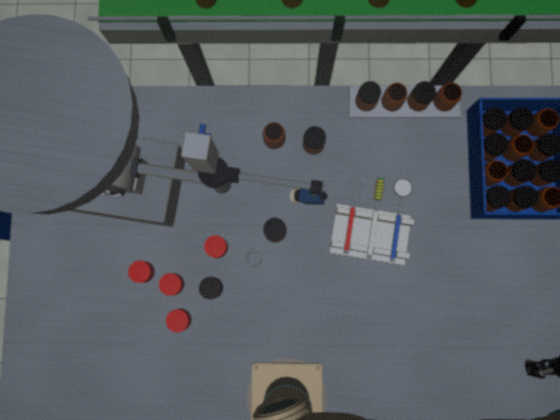

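Scene: filler on the left, nozzle about (228,200), its camera (280,160), and the rest about (322,215) with the blue mirror handle rightmost. In the top view the mirror runs (396,258)→(403,188), the camera sits at (310,197), and the nozzle column is about (220,175). I'll zoom in to measure.

Run:
```python
import cv2
a=cv2.imread("pics/scene0.png")[120:240,200:360]; cv2.imwrite("pics/sc.png",cv2.resize(a,None,fx=5,fy=5,interpolation=cv2.INTER_CUBIC))
a=cv2.imread("pics/top0.png")[160:280,200:425]; cv2.imwrite("pics/tc.png",cv2.resize(a,None,fx=3.5,fy=3.5,interpolation=cv2.INTER_CUBIC))
```

```text
(no output)
```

View pics/sc.png

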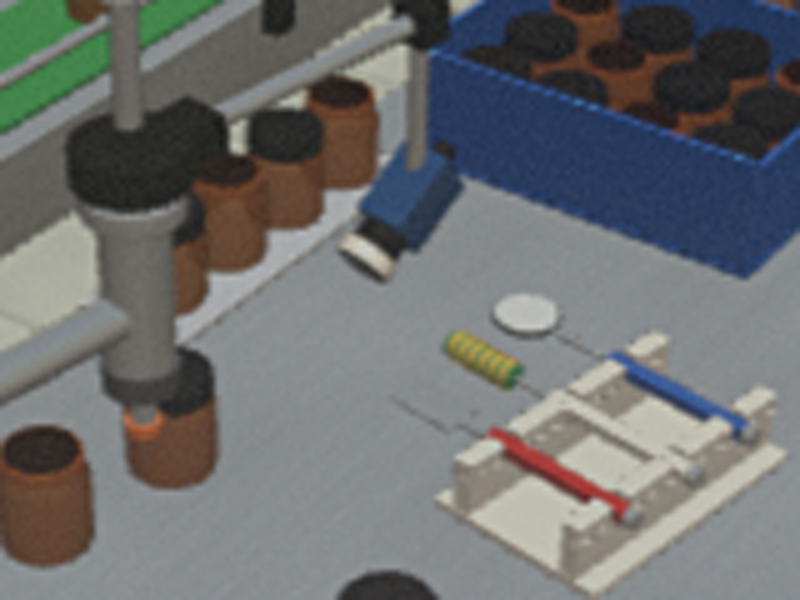

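View pics/tc.png

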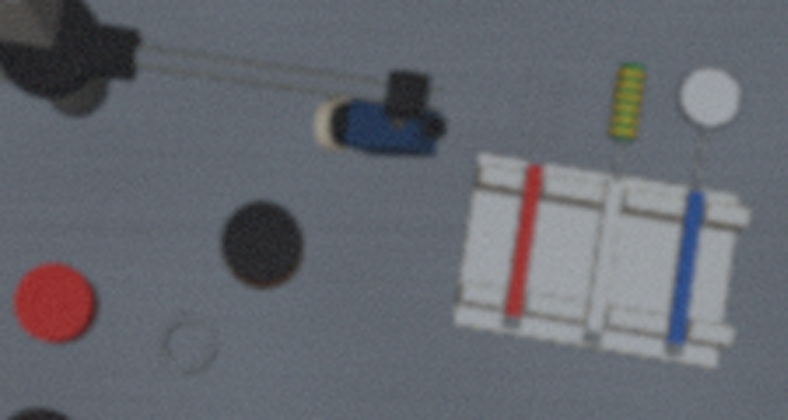

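The crops show the mouth ring at scene (228,204.6), the lens ring at scene (273,171) and top (292.5,195), and the glass at top (402.5,187.5). The blue handle runs from top (398.7,214) to (393,258).

```bash
cat > h.py <<'E'
from plant import *
import numpy as np, cv2
from scipy.spatial.transform import Rotation as R
def ray(cam,uv,z,state=None):
    k=calibration(cam)
    if cam=="wrist":
        s=state; T=np.eye(4); T[:3,:3]=R.from_rotvec(s["ee_rot"]).as_matrix(); T[:3,3]=s["position"]; T=T@k["mount"]
    else: T=np.linalg.inv(k["camera_from_world"])
    d=T[:3,:3]@np.linalg.solve(k["mtx"],[*uv,1]); o=T[:3,3]
    return o+d*(z-o[2])/d[2]
sc=lambda u,v:((u+.5)/5-.5+200,(v+.5)/5-.5+120)
tc=lambda u,v:((u+.5)/3.5-.5+200,(v+.5)/3.5-.5+160)
E
python3 - <<'E'
from h import *
np.set_printoptions(precision=4,suppress=True)
m=ray("scene",sc(142,423),.26); print("mouth",m)
l1=ray("scene",sc(367,256),.286); l2=ray("top",tc(324,123),.286); print("lens",l1,l2,[np.linalg.norm((l-m)[:2]) for l in(l1,l2)],[np.degrees(np.arctan2(*(l-m)[1::-1])) for l in(l1,l2)])
print("bar", ray("top",tc(140,60),.437),ray("top",tc(400,92),.437))
print("glass",ray("top",tc(710,97),.049),ray("scene",sc(525,314),.049))
a,b=ray("top",tc(697,191),.052),ray("top",tc(677.5,343),.052);print("handle",a,b,(a+b)/2,np.linalg.norm(a-b))
a,b=ray("scene",sc(620,357),.052),ray("scene",sc(742,428),.052);print("handle sc",a,b,(a+b)/2,np.linalg.norm(a-b))
for n,uv in dict(jars=(275,134),jar2=(314,140),lidjar=(275,230),conv=(222,182)).items(): print(n,ray("top",uv,.08))
print(get_state()["opening"],get_state()["ee_rot"])
E
```

```text
mouth [0.581  0.1613 0.26  ]
lens [ 0.5552 -0.0268  0.286 ] [ 0.5527 -0.0111  0.286 ] [np.float64(0.1898813351423618), np.float64(0.17464965838315963)] [np.float64(-97.79496408528368), np.float64(-99.30739314324562)]
bar [0.5667 0.1061 0.437 ] [ 0.547  -0.0569  0.437 ]
glass [ 0.6165 -0.3381  0.049 ] [ 0.6162 -0.335   0.049 ]
handle [ 0.5363 -0.3249  0.052 ] [ 0.4095 -0.3061  0.052 ] [ 0.4729 -0.3155  0.052 ] 0.12813763755039673
handle sc [ 0.526 -0.325  0.052] [ 0.4098 -0.3005  0.052 ] [ 0.4679 -0.3128  0.052 ] 0.11882758791882315
jars [0.7685 0.0382 0.08  ]
jar2 [ 0.7506 -0.0763  0.08  ]
lidjar [0.485  0.0358 0.08  ]
conv [0.6245 0.1914 0.08  ]
0.08532267314562575 [-3.1186 -0.3788 -0.    ]
```

Run:
```python
from h import *
import itertools
tgt=np.array([.57,.07,.27]); best=[]
q0=np.array(get_state()["q"])
for x,y,z,p in itertools.product([.30,.35,.4,.45],[-.1,0.,.05,.1],[.15,.2,.25,.3],[0,20,35,50]):
    pos=np.array([x,y,z]); h=np.arctan2(tgt[1]-y,tgt[0]-x); pr=np.radians(p)
    zt=np.array([np.cos(h)*np.cos(pr),np.sin(h)*np.cos(pr),-np.sin(pr)])
    yt=np.array([np.sin(h),-np.cos(h),0]); xt=np.cross(yt,zt)   # xt up
    M=np.c_[xt,yt,zt]; o=R.from_matrix(M).as_rotvec(); q=solve_ik(pos,o)
    if q is None: continue
    T=np.eye(4);T[:3,:3]=M;T[:3,3]=pos;T=T@calibration("wrist")["mount"];k=calibration("wrist")["mtx"]
    px=[]
    for P in ([.584,.157,.26],[.554,-.022,.286]):
        c=np.linalg.inv(T)@[*P,1]; u=k@c[:3]/c[2]; px+=[u[0],u[1]]
    if min(px)>25 and max(px[0::2])<535 and max(px[1::2])<395: best.append((abs(np.array(q)-q0).max(),x,y,z,p,np.round(px).astype(int).tolist(),np.round(q,2).tolist()))
best.sort(key=lambda b:b[0]); print(len(best)); [print(b) for b in best[:12]]
# grasp + final IK
H=np.radians(-8.4)
for roll,pos in ((0,[.47,-.315,.046]),(0,[.47,-.315,.2]),(27.4,[.584-.147*np.cos(H)-.08,.157-.147*np.sin(H),.157]),(27.4,[.584-.147*np.cos(H),.157-.147*np.sin(H),.157])):
    m=R.from_euler('z',H)*R.from_euler('x',roll,degrees=True)
    for f in (1,-1):
        t=m*R.from_matrix(np.diag([f,-f,-1.])); q=solve_ik(pos,t.as_rotvec()); print(roll,f,None if q is None else np.round(q,2))
```

```text
14
(np.float64(0.8796091809886459), 0.45, -0.1, 0.3, 35, [239, 57, 328, 130], [1.29, 0.58, -0.75, 2.17, -0.91, 0.76, 0.76])
(np.float64(0.9690828004701416), 0.45, -0.1, 0.3, 20, [243, 122, 324, 169], [1.46, 0.84, -0.93, 2.19, -0.95, 0.74, 0.91])
(np.float64(1.037777399583243), 0.45, -0.1, 0.25, 20, [240, 81, 330, 105], [1.42, 0.94, -0.88, 2.21, -0.96, 0.66, 1.02])
(np.float64(1.0522007754343927), 0.4, -0.1, 0.3, 35, [229, 47, 340, 98], [1.5, 0.54, -0.88, 2.36, -1.08, 0.63, 0.88])
(np.float64(1.0998638689562594), 0.4, -0.1, 0.15, 0, [234, 82, 338, 31], [1.78, 1.67, -1.06, 2.28, -0.57, 0.36, 1.02])
(np.float64(1.2207905837221318), 0.4, -0.1, 0.25, 20, [231, 75, 340, 89], [1.7, 1.09, -1.18, 2.41, -1.01, 0.3, 1.03])
(np.float64(1.2246066009843561), 0.4, -0.1, 0.3, 20, [234, 115, 333, 146], [1.71, 0.93, -1.19, 2.39, -1.05, 0.45, 0.97])
(np.float64(1.2291241603411107), 0.4, -0.1, 0.25, 0, [236, 159, 332, 153], [1.76, 1.44, -1.15, 2.37, -0.96, 0.41, 1.21])
(np.float64(1.2333445366330356), 0.45, -0.1, 0.3, 0, [245, 199, 321, 219], [1.45, 1.09, -0.86, 2.19, -1.08, 0.91, 1.21])
(np.float64(1.2771536396475383), 0.45, -0.1, 0.25, 0, [244, 162, 324, 159], [1.45, 1.21, -0.84, 2.17, -1.03, 0.85, 1.26])
(np.float64(1.297772922174701), 0.45, -0.1, 0.2, 0, [243, 123, 326, 92], [1.46, 1.32, -0.83, 2.14, -0.96, 0.79, 1.28])
(np.float64(1.4774195012392213), 0.4, -0.1, 0.2, 0, [235, 122, 335, 95], [1.68, 1.44, -0.94, 2.34, -1.07, 0.54, 1.46])
0 1 [ 0.47  0.81  0.11  1.9  -0.18  0.44 -1.  ]
0 -1 [ 0.85  0.85 -0.49  1.89  0.7   0.58  1.32]
0 1 [ 0.46  0.57  0.12  1.81 -0.1   0.76 -1.08]
0 -1 [ 0.96  0.65 -0.67  1.8   0.51  0.88  1.48]
27.4 1 [ 0.6   0.79 -1.21  2.44  1.36  0.32  2.88]
27.4 -1 [ 0.57  0.75 -1.13  2.44  1.33  0.25 -0.21]
27.4 1 [ 0.16  0.58 -0.42  2.25 -0.87  0.3  -1.06]
27.4 -1 [ 0.01  0.56 -0.21  2.26 -1.09  0.39  2.3 ]
```

Run:
```python
from h import *
tgt=np.array([.57,.07,.27]);pos=np.array([.40,-.1,.3]);h=np.arctan2(tgt[1]-pos[1],tgt[0]-pos[0]); pr=np.radians(20)
zt=np.array([np.cos(h)*np.cos(pr),np.sin(h)*np.cos(pr),-np.sin(pr)]);yt=np.array([np.sin(h),-np.cos(h),0]);xt=np.cross(yt,zt)
q=solve_ik(pos,R.from_matrix(np.c_[xt,yt,zt]).as_rotvec()); print(np.round(q,2))
goto_joints(q); move_gripper(.045)
s=get_state(); im=capture("wrist"); cv2.imwrite("pics/w1.png",im[:,:,::-1])
import pickle; pickle.dump(s,open("s1.pkl","wb"))
for t in ["nozzle_mouth","camera_lens"]: print(t,[(np.round(d["pixel"],1).tolist(),round(d["score"],2)) for d in search_frame("wrist",t)][:3])
print(s["time_s"],s["position"],s["wrist_force"])
```

```text
[ 1.71  0.93 -1.19  2.39 -1.05  0.45  0.97]
nozzle_mouth [([160.3, 89.7], 0.81)]
camera_lens [([382.5, 116.2], 0.71)]
3.5833 [ 0.40001776 -0.10001717  0.29999068] [ 0.21382891 -0.64518228 -0.68022771]
```

View pics/w1.png

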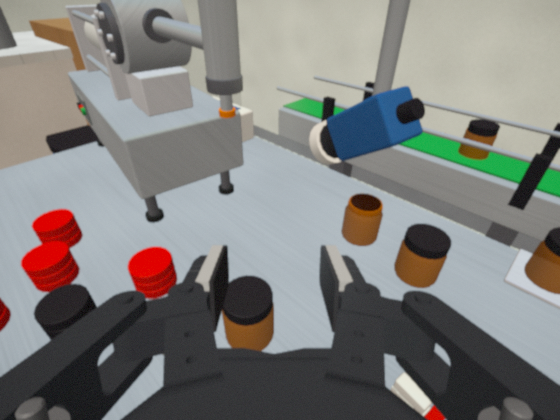

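The ring shows at wrist (228,113) and the lens ring at about (324,142). The network's 160,90 for the mouth is wrong. I'll fit the nozzle position and bracket heading to all the rays.

```bash
cat >> h.py <<'E'
def proj(cam,P,s=None):
    k=calibration(cam)
    if cam=="wrist":
        T=np.eye(4); T[:3,:3]=R.from_rotvec(s["ee_rot"]).as_matrix(); T[:3,3]=s["position"]; W=np.linalg.inv(T@k["mount"])
    else: W=k["camera_from_world"]
    c=W@[*P,1]; return (k["mtx"]@c[:3])[:2]/c[2]
E
python3 - <<'E'
from h import *
import pickle; from scipy.optimize import least_squares
np.set_printoptions(precision=4,suppress=True)
s=pickle.load(open("s1.pkl","rb"))
obs=[("wrist",0,(228,113.5),1),("wrist",1,(323,142),.5),("scene",0,sc(142,423),1),("scene",1,sc(367,256),1),("top",1,tc(326,124),.4)]
def f(p):
    M=np.array([p[0],p[1],.262]); L=np.array([p[0]+.18*np.cos(p[2]),p[1]+.18*np.sin(p[2]),.286])
    return np.concatenate([w*(proj(c,(M,L)[i],s)-uv) for c,i,uv,w in obs])
r=least_squares(f,[.584,.157,-1.72]); print(r.x,np.degrees(r.x[2]),r.fun.reshape(-1,2))
def g(p): return np.concatenate([proj("wrist",p,s)-obs[0][2],proj("scene",p)-obs[2][2]])
r=least_squares(g,[.58,.157,.26]);print("mouth tri",r.x,r.fun)
def g(p): return np.concatenate([proj("wrist",p,s)-obs[1][2],proj("scene",p)-obs[3][2]])
r=least_squares(g,[.58,.0,.26]);print("lens tri",r.x,r.fun)
E
```

```text
[ 0.579   0.1627 -1.7291] -99.06851010894219 [[-0.0247 -0.3084]
 [ 0.5773  1.1486]
 [ 0.183  -0.0705]
 [-0.9879  2.1824]
 [ 0.4069  0.2191]]
mouth tri [0.5793 0.163  0.2615] [ 0.0274 -0.038   0.0445  0.0922]
lens tri [ 0.5466 -0.0166  0.2904] [ 0.208  -0.2886  0.4363  1.1887]
```

Run:
```python
from h import *
H=np.radians(-8.7)
q=np.array(get_state()["q"]); q[0]-=.5; goto_joints(q)
goto_joints([0.46,0.57,0.12,1.81,-0.10,0.76,-1.08])
o=(R.from_euler('z',H)*R.from_matrix(np.diag([1.,-1,-1]))).as_rotvec()
p=np.array([.471+.012*np.cos(H),-.316+.012*np.sin(H),.15])
goto(p,o)
s=get_state(); im=capture("wrist"); cv2.imwrite("pics/w2.png",im[:,:,::-1])
import pickle; pickle.dump(s,open("s2.pkl","wb"))
for t in ["mirror","mirror_glass"]: print(t,[(np.round(d["pixel"],1).tolist(),round(d["score"],2)) for d in search_frame("wrist",t)][:3])
for x in (-65,0,65,147): print(x,proj("wrist",[.471+x/1e3*np.cos(H),-.316+x/1e3*np.sin(H),.051],s).round(1))
print(s["time_s"],s["opening"],np.round(s["q"],2),s["position"])
```

```text
mirror [([275.6, 86.2], 0.8)]
mirror_glass [([274.5, 88.2], 0.62)]
-65 [274.6 301.3]
0 [274.6 225.8]
65 [274.6 137.6]
147 [274.7   2.5]
6.6667 0.044555992447346766 [ 0.46  0.66  0.11  1.82 -0.11  0.67 -1.08] [ 0.48144316 -0.31677124  0.14847441]
```

View pics/w2.png

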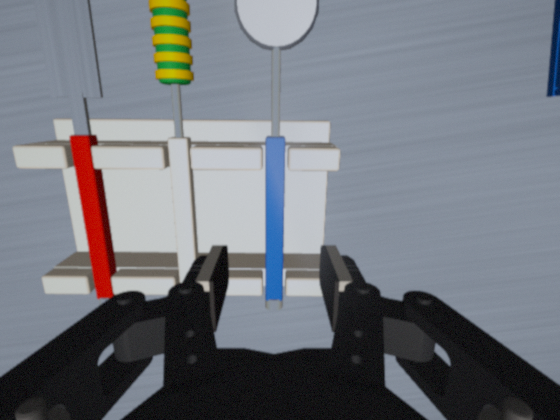

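The blue handle lies centred between the fingers, running (275,138) to (275,300), and the prediction matches. Now the grasp.

```bash
cat >> h.py <<'E'
MOUTH=np.array([.579,.163,.26]); PHI=np.radians(-99.07)
def final(gx=.012,off=0.,dz=0.):
    """TCP pose for glass 100 mm under mouth; off = displacement along camera direction"""
    c=np.array([np.cos(PHI),np.sin(PHI),0]); g=MOUTH+[0,0,-.1]
    m=R.from_euler('z',PHI+np.pi/2)*R.from_euler('x',np.arctan2(56,108))
    return g-m.apply([.147-gx,0,.003])+off*c+[0,0,dz],(m*R.from_matrix(np.diag([1.,-1,-1]))).as_rotvec()
E
python3 - <<'E'
from h import *
H=np.radians(-8.7)
p=np.array([.471+.012*np.cos(H),-.316+.012*np.sin(H),.046])
movel(p,velocity=.08); move_gripper(0.0)
s=get_state(); print(s["time_s"],s["opening"],s["finger_force"],s["position"])
movel(p+[0,0,.13],velocity=.12); sleep(.2)
s=get_state(); print(s["time_s"],s["opening"],s["finger_force"],s["position"],np.round(s["q"],2))
for off in (.25,.2,.1,0): 
    a=final(off=off); q=solve_ik(*a); print(off,a[0].round(3),None if q is None else np.round(q,2))
im=capture("wrist"); cv2.imwrite("pics/w3.png",im[:,:,::-1])
E
```

```text
8.65 0.012575639431889265 58.97876858711243 [ 0.4831541  -0.31795942  0.0465128 ]
10.0833 0.01309538024716488 58.391963839530945 [ 0.48255844 -0.31763868  0.17533523] [ 0.46  0.62  0.12  1.8  -0.11  0.73 -1.09]
0.25 [ 0.406 -0.061  0.157] [ 0.65  0.58 -0.3   2.2  -0.58  0.57 -0.82]
0.2 [ 0.414 -0.012  0.157] [ 0.57  0.57 -0.34  2.24 -0.64  0.5  -0.87]
0.1 [0.43  0.087 0.157] [ 0.38  0.57 -0.42  2.27 -0.75  0.37 -0.99]
0 [0.446 0.186 0.157] [ 0.16  0.59 -0.44  2.24 -0.83  0.28 -1.13]
```

View pics/w3.png

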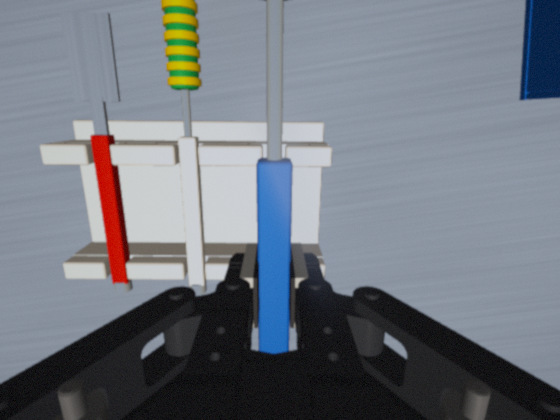

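The mirror is held square, with its front edge at row 158. I'll go under the nozzle.

Run:
```python
from h import *
I=np.array([0,0,0]); s0=dict(ee_rot=I,position=I)
print("rows for gx",[(g,proj("wrist",[.065-g,0,-.006],s0)[1].round(1),proj("wrist",[-.065-g,0,-.006],s0)[1].round(1)) for g in (.006,.012,.018)])
goto(*final(off=.25)); print(get_state()["time_s"])
p,o=final(); movel(p,o,velocity=.12); sleep(.4)
s=get_state(); print(s["time_s"],s["position"]-p,(R.from_rotvec(s["ee_rot"]).inv()*R.from_rotvec(o)).magnitude(),s["opening"],s["finger_force"],s["wrist_force"],np.round(s["q"],2))
ims=[]
for c in ("scene","top"):
    im=capture(c); print(c,[(np.round(d["pixel"],1).tolist(),round(d["score"],2)) for d in search_frame(c,"mirror_glass")][:3]," expected",proj(c,MOUTH-[0,0,.1]))
    ims.append(im[:,:,::-1])
a=cv2.resize(ims[0][120:240,160:320],None,fx=2.5,fy=2.5,interpolation=3);b=cv2.resize(ims[1][120:240,160:320],None,fx=2.5,fy=2.5,interpolation=3)
w=capture("wrist")[:,:,::-1]
cv2.imwrite("pics/f.png",np.vstack([np.hstack([a,b]),np.hstack([cv2.resize(w,(400,300)),np.zeros((300,400,3),np.uint8)])]))
```

```text
rows for gx [(0.006, np.float64(146.9), np.float64(416.9)), (0.012, np.float64(162.9), np.float64(426.3)), (0.018, np.float64(178.6), np.float64(435.5))]
11.175
13.8083 [ 1.86613158e-05 -6.78213429e-05 -4.57950187e-06] 0.00013027560522034247 0.01259278295599766 58.39586019515991 [ 0.26227301 -0.39609391 -0.31325399] [ 0.16  0.58 -0.43  2.24 -0.84  0.29 -1.12]
scene [([254.3, 248.6], 0.59)]  expected [229.47825676 231.39258088]
top [([223.4, 205.8], 0.58)]  expected [228.28691149 192.73836534]
```

View pics/f.png

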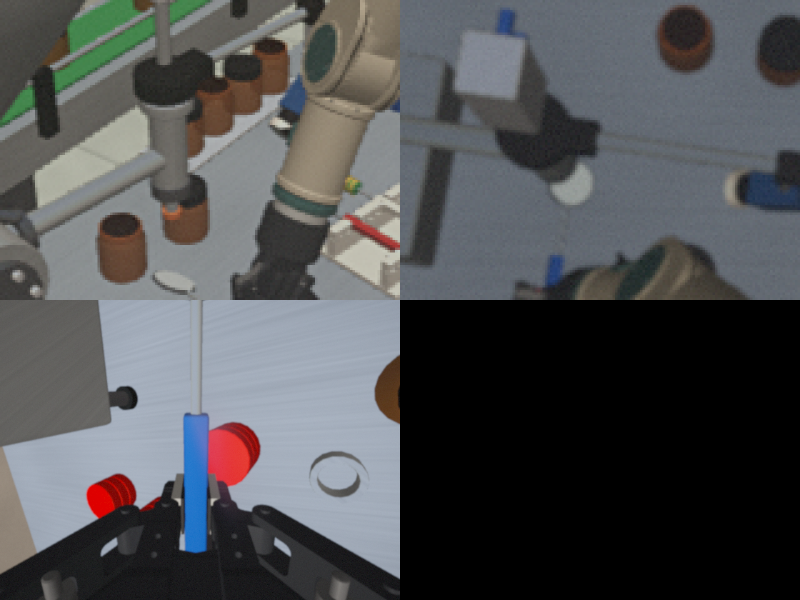

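Glass seen at scene (230,232.5) and top (229,194), within about 1.3 px of where it should be. The grasp is firm and the arm is at rest, so I'm handing in.

```bash
python3 -c "
from plant import *
print(sign_off())"
```

```text
the job is handed in; nothing more can be done
None
```

I handed the job in with the mirror held steady, glass up about 100 mm below the nozzle mouth and tilted 27.4° towards the nozzle camera; two camera views put the glass within about 4 mm of target, but the reflection itself was not checked and no verdict came back.

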